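# Copy a bracket's angle to the swing fence with a bevel gauge

## Robot

A 6-joint arm with a two-finger parallel gripper is mounted at the origin on the work surface. World frame = base frame: x ahead of the robot, y to its left, z up, the work surface at z = 0. Lengths are in m, angles in rad, forces in N, time in s.
With the tool pointing down it reaches from about 0.375 to 0.975 m from the base axis. Payload 3.8 kg.
Tool frame: the origin (TCP) lies at the very end of the fingers, on their centre line; the grasp point (between the pads) lies bot.grasp_offset behind it (bot.grasp_offset is the distance from the TCP to the grasp point, in m); z points along the fingers, y is the line along which they close (so a half turn about z gives the same grasp; the last joint's range is limited). The gripper opens to 88 mm and grips with 3 to 60 N. Pads are 18 mm wide; open, the fingers measure 123 mm over their backs; the gripper's body (75 mm by 187 mm) begins 45 mm behind the grasp point.
Start: joints at [1.163, 0.264, 1.604, -0, 1.274, -0.037], TCP at [0.245, 0.629, 0.239] pointing down, gripper open.
Joint ranges: [-2.63, 2.63], [-0.94, 2.18], [0.31, 2.57], [-1.31, 4.45], [0, 2.66], [-2.55, 2.55]. Speed limits (rad/s): [2.57, 2.57, 3.14, 3.14, 3.14, 3.14].

## Interface

Orientations are given as a rotation vector (axis times angle).
In Python, from plant import bot gives the robot as it stands. Calls block until the motion is done:
- bot.movep(position, orientation): joint-space move of the TCP to a pose.
- bot.move_linear(position, ori=None, velocity=0.15, stop_force=None): straight line of the TCP; ori=None keeps the orientation; velocity is the mean speed in m/s. With stop_force (N) it stops when the force on the tool has changed by that much, and returns True; else False.
- bot.move_joints(angles): joint-space move.
- bot.gripper_to(opening, newtons=None): finger opening in m; newtons is the grip in N (None keeps the last); returns when the fingers have stopped.
- bot.pause(seconds).
- bot.inverse_kinematics(position, orientation): joint angles nearest the present ones, or None.
- bot.read_state(): the state.
- bot.snapshot(name): name is "scene" or "top" or "wrist"; returns a dict with "img" (400x640x3 uint8, red, green, blue), "fx", "fy", "cx", "cy" (pixels), "R" (3x3) and "t" (3): a world point X has camera coordinates R X + t; the wrist camera has in their place "mount" (4x4, takes a point from camera to tool coordinates, whose origin is the TCP and whose axes are the flange's). Camera axes: x right, y down, z forward; pixel columns grow to the right and rows downward; lengths in m; the calibration is good to about 2 mm. A picture is of the moment at which its call begins: read the wrist's pose just before it. There is no depth.
A pose or a line that the arm cannot do raises bot.PlanningError and nothing moves.
- bot.close_job(): hands the job in; it is judged then, once.
The state is a dict: "t": time; "q": joint angles; "joint_vel": joint speeds; "joint_efforts": joint torques, N m; "eef_pos": TCP position; "ee_rot": TCP orientation; "force": force on the tool from outside, world axes, zero at the start; "torque": the same for the moment, N m; "gripper_width": finger opening in m; "finger_force": force on a finger pad.
Only numpy, scipy, OpenCV 4.12 (cv2) and the standard library are available. Lean on these libraries where they do the work, as an engineer would, in place of code of your own. Each camera call takes 0.05 s, during which the arm holds its last target. There are 200 camera calls.

## Task

Set the bevel gauge in the inside corner of the green sample bracket, pushed firmly home (with 10 to 20 N, never 40) so that its stock lies flush on the straight leg and its blade flush on the wing, and lock it there by pressing its red lever flat. Then set the locked gauge on the leg of the swing fence and slide it home against the end stop with the same firm push, so that the blade swings the blue fence arm to the bracket's angle; move the arm only with the gauge and keep the gripper itself off the fence, leave the gauge lying there locked, let go, and leave the other things alone.

Things in the scene. Friction and masses are not known exactly. Their poses are not given: they have to be found in the camera images.
- bevel: Bevel gauge, about 0.35 kg, flat on the bench. Wood stock x = -45 to +54 mm, y = +-10, 24 high, then a head over the pivot: brass disc of radius 28, z 24 to 30, over the blade's disc. Origin: bench level under the wooden grip fin (36 mm in x, 16 thick in y, z 24 to 62): grip it across, fingertips at z 28 mm or higher, 60 N. x points to the pivot; the -y side goes on a leg, the blade opens on +y.
- blade (a joint): Angle between stock and blade, rad (pi/2 is square); starts at 1.88 to 1.98, more than the bracket's. Turns under 0.4 N at the tip (0.04 N m) unlocked; braked when locked. Sliding along the leg to the corner, the tip meets the wing first, and pushing on closes the blade until it is flush and the gauge stops hard.
- blade_edge (a point): Midpoint of the blade's outer edge (the one laid on a wing or arm), 50 mm from the pivot along the blade, 8 mm up. Steel blade, 100 mm from pivot to tip, 20 mm wide, z 3 to 13 mm, with a round hub of radius 10 at the pivot and above it (z 19 to 23) a disc of radius 28. Local -x points from pivot to tip, +y out of the outer edge.
- bevel_pivot (a point): Pivot of the gauge, x = 85 mm on the body, 8 mm up. The blade's outer edge, the hub's rim and the line of the stock's -y side are all 10 mm from it, so when flush it is 10 mm from both inner faces of a corner at any angle.
- lock_lever (a joint): Red lever on the gauge's head, 50 mm long, 10 mm wide: 0 standing up at 40 degrees (unlocked), 0.7 flat (locked). It stays where it is left. Pressing its end straight down takes about 4 to 8 N, then it is solid.
- lever_tip (a point): Upper side of the free end of the red lever, on the stock's centre line; the lever leans back towards the fin. Unlocked: 38 mm behind the pivot, 71 mm up; pressed flat: 50 mm behind it, 40 mm up.
- sample: Green sample bracket, fixed. Origin: bench level at the inside corner, where the inner faces of straight leg and wing meet. Leg: x = +20 to -235 mm, 15 mm high, inner face the upright plane y = 0, leg behind it (y 0 to -22; foot plate to y = -50, 5 high). +y is the open side, where the gauge lies on the bench; +x points along the leg out past the corner.
- wing_face (a point): Middle of the inner face of the bracket's green wing, 50 mm from the corner, 8 mm up. The wing is rigid, 105 mm long, 16 high, 8 thick. Local -x points from the corner to the wing's end, +y into the wing (out of the corner). Leg and wing stand at 78 to 103 degrees.
- fence: Swing fence, fixed, parallel to the bracket. Origin: bench level where the leg's inner face (y = 0) meets the face of the dark end stop (x = 0, from y = 0 to 14 mm). Aluminium leg x = -235 to +15, behind y = 0 (to -22; foot plates to -52, 6 high); leg and stop 15 high. +y is the open side. Home: pivot at x = -10, y = 10 mm, hub on the stop; that is also the arm's axis.
- fence_arm (a joint): Angle between the fence's leg and its blue arm, rad, as on the bracket; starts at 1.0 to 1.2, less than the bracket's. Turns about (-10, 10) mm of the fence under 0.6 to 1 N at its end (0.06 N m), stays where left. Sliding the locked gauge along the leg to the stop, the blade's tip opens the arm; at the stop the arm lies flush on the blade.
- bluearm_face (a point): Middle of the inner face of the blue arm, 60 mm along it from its axis, 8 mm up. The face runs from 22 to 105 mm along, 10 mm off the axis; arm 16 high, 12 thick. Local -x points from the axis to the arm's end, +y into the arm.
- wrench: Bystander: steel spanner; leave it alone.
- driver: Bystander: screwdriver; leave it alone.
- flange: Bystander: steel ring, 64 mm across, 10 mm high; leave it alone.
- oil: Bystander: yellow plastic bottle, 130 mm tall; leave it alone.
- hexstop: Bystander: small brass fitting, 30 mm tall; leave it alone.
- tin: Bystander: blue can, 75 mm tall; leave it alone.
- offcut: Bystander: aluminium flat, 30 x 110 x 12 mm; leave it alone.
Not all that is in view belongs to the job. What is meant by the bevel is not orange or turquoise, and is the larger of those in its own colour.

How it is judged:
On the way, in this order (a step that is already met when the one before it is completed fails the run):
1. the unlocked gauge is pressed (over 8 N, 0.15 s) home in the bracket's corner, stock on the leg, blade on the wing (within 3 degrees, pivot within 2.5 mm of both contacts) (angle between the x axis of bevel and the x axis of sample, either way round below 0.05 rad and angle between the x axis of blade_edge and the x axis of wing_face, either way round below 0.05 rad and y of bevel_pivot in the frame of sample between 0.005 and 0.0125 m and y of bevel_pivot in the frame of wing_face between -0.0125 and -0.005 m and horizontal distance between bevel_pivot and sample below 0.03 m and height (world z) of bevel_pivot below 0.018 m and contact force between bevel and sample above 8 N and value of joint lock_lever below 0.05 rad), for 0.15 s.
2. the red lever is pressed flat (over 0.6) while the gauge is flush in the bracket's corner (within 1.7 degrees, pivot within 1.5 mm of both contacts) (angle between the x axis of bevel and the x axis of sample, either way round below 0.03 rad and angle between the x axis of blade_edge and the x axis of wing_face, either way round below 0.03 rad and y of bevel_pivot in the frame of sample between 0.005 and 0.0115 m and y of bevel_pivot in the frame of wing_face between -0.0115 and -0.005 m and horizontal distance between bevel_pivot and sample below 0.03 m and height (world z) of bevel_pivot below 0.014 m and value of joint lock_lever above 0.6 rad), for 0.2 s.
3. the locked gauge is pressed home at the fence's stop, stock on the leg and blade on the arm (within 3 degrees, 2.5 mm), pressed with over 8 N for 0.15 s (angle between the x axis of bevel and the x axis of fence, either way round below 0.05 rad and angle between the x axis of blade_edge and the x axis of bluearm_face, either way round below 0.05 rad and y of bevel_pivot in the frame of fence between 0.005 and 0.0125 m and y of bevel_pivot in the frame of bluearm_face between -0.0125 and -0.005 m and horizontal distance between bevel_pivot and fence below 0.03 m and height (world z) of bevel_pivot below 0.018 m and value of joint lock_lever above 0.6 rad and contact force between bevel and fence above 8 N), for 0.15 s.
At the end, for the whole second after the job is handed in: The fence arm stands at the bracket's angle (parallel to the wing within 2 degrees), the locked gauge lies flat and at rest in the fence, home against leg and stop, stock on the leg and blade on the arm (within 1.7 degrees, pivot within 2.5 mm of touching both faces), and the robot has let go (angle between the x axis of bluearm_face and the x axis of wing_face, either way round below 0.035 rad and angle between the x axis of bevel and the x axis of fence, either way round below 0.03 rad and angle between the x axis of blade_edge and the x axis of bluearm_face, either way round below 0.03 rad and y of bevel_pivot in the frame of fence between 0.005 and 0.0125 m and y of bevel_pivot in the frame of bluearm_face between -0.0125 and -0.005 m and horizontal distance between bevel_pivot and fence below 0.03 m and height (world z) of bevel_pivot below 0.014 m and value of joint lock_lever above 0.6 rad and linear speed of bevel below 0.01 m/s and velocity of joint fence_arm between -0.02 and 0.02 rad/s and contact force between the fingers and bevel below 0.05 N).
It fails at once if the gauge is pressed on the sample bracket with over 40 N (contact force between bevel and sample above 40 N).
It fails at once if the gauge is pressed on the fence with over 40 N (contact force between bevel and fence above 40 N).
It fails at once if the robot itself touches the fence (1 N) (contact force between the arm and fence above 1 N).
It fails at once if the fingers touch the fence (1 N) (contact force between the fingers and fence above 1 N).
It fails at once if a bystander is moved by over 25 mm (distance of any of wrench, driver, flange, oil, hexstop, tin, offcut from where it was at the start of the episode above 0.025 m).
It also fails if it takes over 72 s, if anything falls off the work surface, if the arm or the gripper's body presses on something with over 40 N, if the wrist force passes 120 N, or if a joint passes its speed limit or range.

## Working session

There is one attempt and no reset: what is moved stays moved. The work goes in short steps, each a Python script; the robot and the scene stay as the last script left them, time stands still between calls to the robot, and variables do not carry over. Pictures are saved under pics/ and viewed, at most 11 in all, crops included, and the job is handed in when it is done.

```bash
ls; mkdir -p pics; python3 - <<'E'
from plant import bot
import cv2, numpy as np, pickle
s=bot.read_state(); print(s['t'],s['eef_pos'],s['ee_rot'],bot.grasp_offset)
d={}
for n in("scene","top","wrist"):
    d[n]=bot.snapshot(n)
    print(n,{k:np.round(v,4).tolist() for k,v in d[n].items() if k!='img'})
pickle.dump((s,d),open('snap0.pkl','wb'))
cv2.imwrite('pics/top0.png',cv2.resize(d['top']['img'][...,::-1],(800,500),interpolation=cv2.INTER_CUBIC))
cv2.imwrite('pics/scene0.png',cv2.resize(d['scene']['img'][...,::-1],(800,500),interpolation=cv2.INTER_CUBIC))
E
```

```text
pics
0.0 [0.24430588 0.62848705 0.23741649] [-0.57901223 -3.08726463  0.00331104] 0.0187
scene {'fx': 517.9287, 'fy': 517.9287, 'cx': 324.4399, 'cy': 196.1991, 'R': [[-0.0625, 0.998, -0.0079], [0.8539, 0.0494, -0.518], [-0.5166, -0.0392, -0.8553]], 't': [0.0002, -0.3595, 1.7335]}
top {'fx': 363.5896, 'fy': 363.5896, 'cx': 313.7137, 'cy': 200.7266, 'R': [[0.0111, -0.9999, 0.0043], [-0.999, -0.0112, -0.0424], [0.0425, -0.0039, -0.9991]], 't': [-0.0056, 0.4571, 1.2561]}
wrist {'fx': 341.6502, 'fy': 341.6502, 'cx': 318.9773, 'cy': 197.4666, 'mount': [[0.0003, -0.9568, -0.2908, 0.0744], [1.0, 0.0003, 0.0002, 0.0006], [-0.0001, -0.2908, 0.9568, -0.1462], [0.0, 0.0, 0.0, 1.0]]}
```

View pics/top0.png

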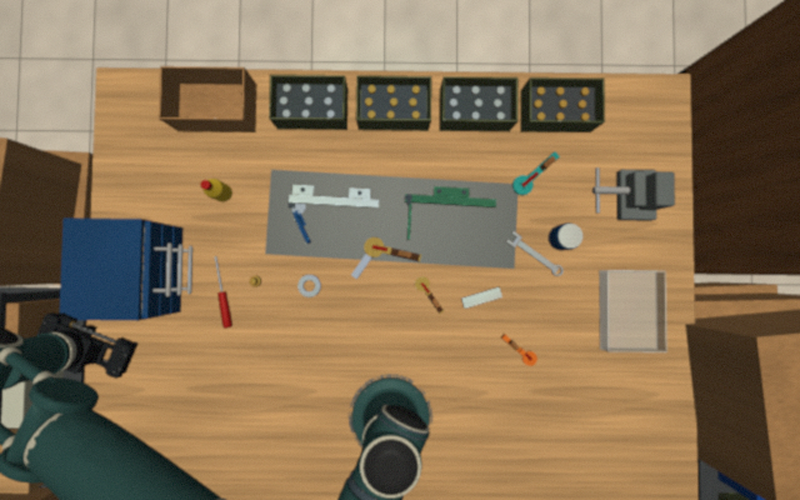

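View pics/scene0.png

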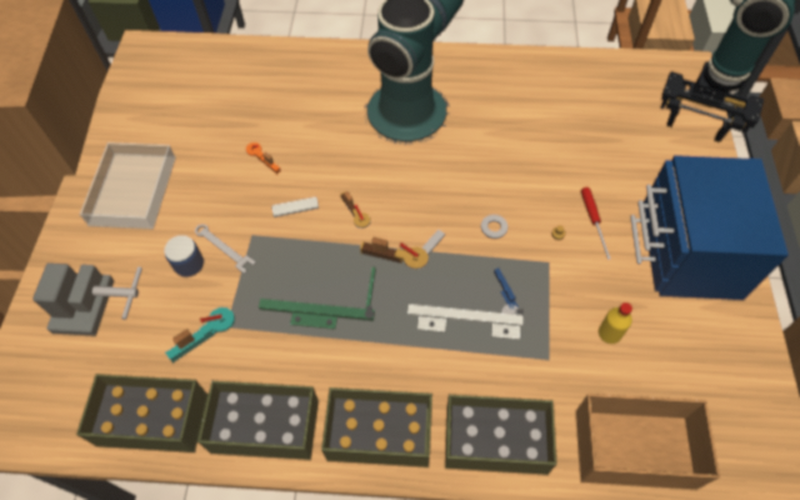

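Top view (800-wide): gauge disc at (374,246), fin near (405,253), blade tip (357,272). Bracket corner is near (408,205), fence stop near (297,203), blue arm ends at (308,242). The small brass gauge at (430,295) and the orange and turquoise ones are decoys. Next are close wrist views.

```bash
cat > h.py <<'E'
from plant import bot
import cv2, numpy as np, pickle
from scipy.spatial.transform import Rotation as Ro
def ori(phi): return np.pi*np.array([np.cos(phi/2),np.sin(phi/2),0])
def cam(s,d):
    """camera pose in world: R (cam->world), origin"""
    if 'mount' in d:
        T=Ro.from_rotvec(s['ee_rot']).as_matrix(); M=d['mount']
        return T@M[:3,:3], T@M[:3,3]+s['eef_pos']
    return d['R'].T, -d['R'].T@d['t']
def rays(s,d,px):
    px=np.atleast_2d(px).astype(float); R,c=cam(s,d)
    v=np.c_[(px[:,0]-d['cx'])/d['fx'],(px[:,1]-d['cy'])/d['fy'],np.ones(len(px))]@R.T
    return c,v
def on_plane(s,d,px,z):
    c,v=rays(s,d,px); return (c+v*((z-c[2])/v[:,2])[:,None])[:,:2]
def cross(views):
    """views: list of (s,d,px) -> nearest 3D point"""
    A=np.zeros((3,3)); b=np.zeros(3)
    for s,d,p in views:
        c,v=rays(s,d,p); v=v[0]/np.linalg.norm(v[0]); P=np.eye(3)-np.outer(v,v); A+=P; b+=P@c
    return np.linalg.solve(A,b)
def shot(n='wrist'):
    s=bot.read_state(); return s,bot.snapshot(n)
E
python3 - <<'E'
from h import *
s,d=pickle.load(open('snap0.pkl','rb'))
P=np.array([[374,246],[405,253],[357,272],[408,205],[495,203],[297,203],[378,205],[308,242],[215,190],[309,286],[430,295],[536,252],[120,270]])/1.25
print(np.round(on_plane(s,d['top'],P,0.015),3).tolist())
bot.move_linear([.25,.42,.3])
V=[]
ph=np.pi/2
for p in ([.50,.20,.16],[.50,.14,.16],[.50,.0,.16],[.50,-.06,.16]):
    bot.movep(p,ori(ph)); V.append(shot())
pickle.dump(V,open('w1.pkl','wb'))
for i in(0,2): cv2.imwrite(f'pics/w{i}.png',V[i][1]['img'][...,::-1])
print(bot.read_state()['t'])
E
```

```text
[[0.47, 0.05], [0.452, -0.036], [0.397, 0.096], [0.585, -0.043], [0.594, -0.286], [0.587, 0.266], [0.584, 0.04], [0.479, 0.233], [0.621, 0.495], [0.357, 0.228], [0.336, -0.106], [0.458, -0.4], [0.396, 0.75]]
4.6167
```

View pics/w0.png

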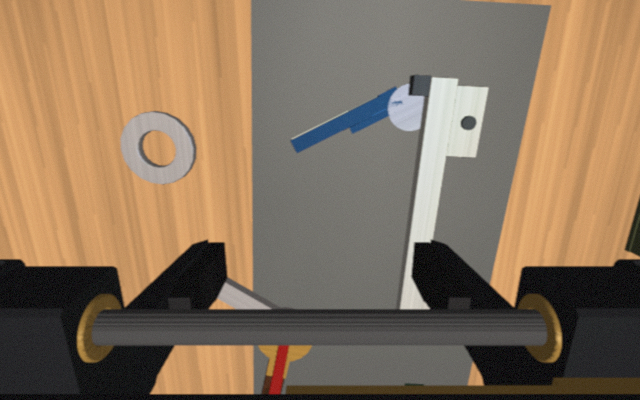

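View pics/w2.png

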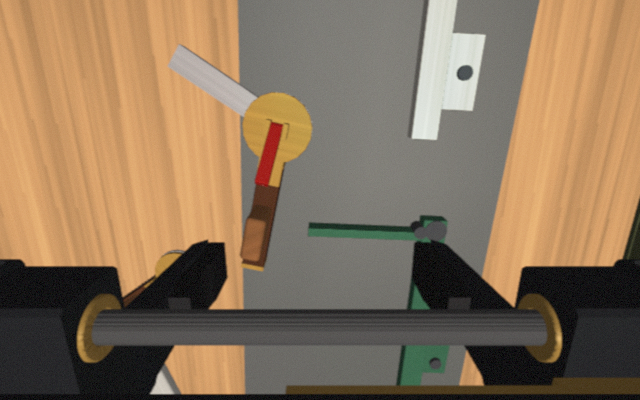

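w2 shows the gauge: disc at (277,128), red lever (270,155), fin (256,240), blade tip (180,58); wing from (310,230) to (415,235). w0 shows the fence: stop (420,86), blue arm tip (296,146), leg's inner top edge from (428,80) to about (408,300). I'll take two more views of the bracket leg and sample colours.

```bash
python3 - <<'E'
from h import *
V=pickle.load(open('w1.pkl','rb'))
for p in ([.50,-.14,.16],[.50,-.20,.16]):
    bot.movep(p,ori(np.pi/2)); V.append(shot())
pickle.dump(V,open('w1.pkl','wb'))
hsv=lambda i:cv2.cvtColor(V[i][1]['img'],cv2.COLOR_RGB2HSV)
h=hsv(2)
for n,(x,y) in dict(disc=(265,118),disc2=(295,140),fin=(252,243),stock=(265,200),lever=(270,160),finside=(262,212),bench=(150,150),green=(410,350),wing=(350,229),wing2=(350,235),blade=(210,80)).items(): print(n,h[y,x])
h=hsv(0)
for y in(150,200,280): print(y,[(x,*h[y,x]) for x in range(396,450,4)])
im=np.hstack([V[3][1]['img'][:260,150:480],V[4][1]['img'][:260,150:480]])
cv2.imwrite('pics/w34.png',cv2.resize(im[...,::-1],(800,315)))
E
```

```text
disc [ 19 159 199]
disc2 [ 20 160 194]
fin [ 12 158 152]
stock [  8 154  88]
lever [  2 206 166]
finside [  9 142  72]
bench [ 15 131 213]
green [ 71 106 108]
wing [74 98 68]
wing2 [ 73 106 111]
blade [ 10  13 181]
150 [(396, np.uint8(19), np.uint8(16), np.uint8(125)), (400, np.uint8(19), np.uint8(22), np.uint8(127)), (404, np.uint8(17), np.uint8(15), np.uint8(121)), (408, np.uint8(26), np.uint8(16), np.uint8(125)), (412, np.uint8(21), np.uint8(15), np.uint8(120)), (416, np.uint8(19), np.uint8(18), np.uint8(115)), (420, np.uint8(15), np.uint8(21), np.uint8(95)), (424, np.uint8(53), np.uint8(5), np.uint8(226)), (428, np.uint8(60), np.uint8(5), np.uint8(223)), (432, np.uint8(53), np.uint8(5), np.uint8(224)), (436, np.uint8(54), np.uint8(6), np.uint8(225)), (440, np.uint8(40), np.uint8(7), np.uint8(222)), (444, np.uint8(42), np.uint8(6), np.uint8(225)), (448, np.uint8(39), np.uint8(12), np.uint8(216))]
200 [(396, np.uint8(18), np.uint8(21), np.uint8(122)), (400, np.uint8(17), np.uint8(19), np.uint8(121)), (404, np.uint8(27), np.uint8(21), np.uint8(122)), (408, np.uint8(26), np.uint8(15)
[... 511 characters left out ...]
]
280 [(396, np.uint8(25), np.uint8(13), np.uint8(114)), (400, np.uint8(21), np.uint8(20), np.uint8(88)), (404, np.uint8(25), np.uint8(16), np.uint8(187)), (408, np.uint8(23), np.uint8(15), np.uint8(218)), (412, np.uint8(25), np.uint8(17), np.uint8(177)), (416, np.uint8(170), np.uint8(77), np.uint8(20)), (420, np.uint8(170), np.uint8(45), np.uint8(17)), (424, np.uint8(0), np.uint8(64), np.uint8(20)), (428, np.uint8(120), np.uint8(71), np.uint8(18)), (432, np.uint8(30), np.uint8(64), np.uint8(16)), (436, np.uint8(23), np.uint8(51), np.uint8(20)), (440, np.uint8(15), np.uint8(64), np.uint8(16)), (444, np.uint8(156), np.uint8(64), np.uint8(20)), (448, np.uint8(15), np.uint8(142), np.uint8(18))]
```

View pics/w34.png

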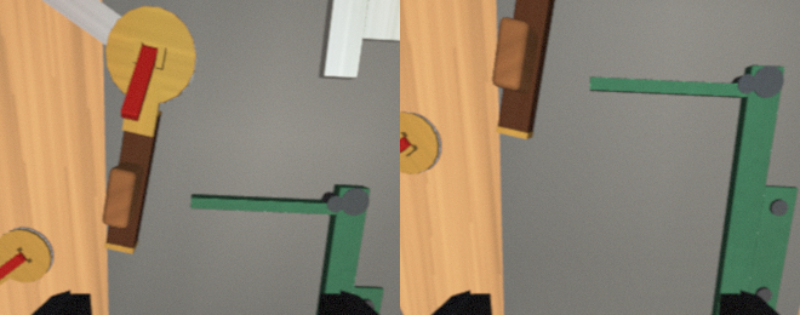

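The pair shows the fin top and lever cleanly, with the wing and corner pin at the bracket. Now to compute positions.

```bash
cat > meas.py <<'E'
from h import *
V=pickle.load(open('w1.pkl','rb'))
H=[cv2.cvtColor(d['img'],cv2.COLOR_RGB2HSV) for s,d in V]
def blob(m,k=3):
    m=cv2.morphologyEx(m,cv2.MORPH_OPEN,np.ones((k,k)))
    cs=cv2.findContours(m,cv2.RETR_EXTERNAL,cv2.CHAIN_APPROX_NONE)[0]
    return max(cs,key=cv2.contourArea)
fin,disc=[],[]
for i in(2,3,4):
    m=cv2.inRange(H[i],(9,130,115),(14,190,185)); m[262:]=0; m[:,:225]=0; m[:,400:]=0
    c=blob(m); r=cv2.minAreaRect(c); fin.append((*V[i],r[0])); print('fin',i,r,cv2.contourArea(c))
for i in(2,3):
    m=cv2.inRange(H[i],(17,145,170),(23,190,230)); m[262:]=0; m[:,:235]=0; m[:,400:]=0
    m=cv2.morphologyEx(m,cv2.MORPH_OPEN,np.ones((5,5)))
    c=cv2.convexHull(blob(m,25)); e=cv2.fitEllipse(c); disc.append((*V[i],e[0])); print('disc',i,e)
print('FIN',cross(fin),'DISC',cross(disc))
f=[on_plane(s,d,p,.062)[0] for s,d,p in fin]; g=[on_plane(s,d,p,.030)[0] for s,d,p in disc]
print(f,g); a=np.mean(g,0)-np.mean(f,0); print('bevel dir deg',np.degrees(np.arctan2(a[1],a[0])),np.linalg.norm(a))
def fit(P,name):
    l=cv2.fitLine(P.astype(np.float32),cv2.DIST_HUBER,0,.01,.01).ravel(); 
    if l[abs(l[:2]).argmax()]<0:l[:2]*=-1
    print(name,'dir',np.degrees(np.arctan2(l[1],l[0])),'pt',l[2:],'n',len(P)); return l
def left(i,m,rows): 
    return np.array([(np.flatnonzero(m[r])[0]-.5,r) for r in rows if m[r].any()])
for i in(0,1):
    m=cv2.inRange(H[i],(0,0,165),(180,40,255)); m[:,:370]=0; m[:,470:]=0
    fit(on_plane(*V[i],left(i,m,range(120,235)),.015),f'fence{i}')
for i in(4,5):
    m=cv2.inRange(H[i],(60,80,90),(85,160,200)); m[:,:370]=0
    w=np.flatnonzero(m[:262,400]) if m[:262,400].any() else [70]
    fit(on_plane(*V[i],left(i,m,range(max(w)+25,238)),.015),f'leg{i}')
W=[]
for i in(2,3,4):
    m=cv2.inRange(H[i],(60,80,90),(85,160,200)); c0=blob(m[:262],1)[:,0].min(0)[0] 
    cols=[c for c in range(310,405) if m[:262,c].any()]
    px=np.array([(c,np.flatnonzero(m[:262,c])[-1]+.5) for c in cols]); fit(on_plane(*V[i],px,.016),f'wing{i}')
    k=np.polyfit(px[:,0],px[:,1],1); W.append((*V[i],(cols[0],np.polyval(k,cols[0])))); print(W[-1][2])
print('wing tip inner',cross(W))
E
python3 meas.py
```

```text
fin 2 ((252.19232177734375, 239.53848266601562), (19.807729721069336, 40.59604263305664), 11.309932708740234) 702.0
fin 3 ((247.25674438476562, 163.45945739746094), (21.04306983947754, 46.5249137878418), 9.462322235107422) 880.0
fin 4 ((240.23861694335938, 43.894989013671875), (23.125883102416992, 57.182762145996094), 7.853313446044922) 1195.0Traceback (most recent call last):
  File "meas.py", line 15, in <module>
    c=cv2.convexHull(blob(m,25)); e=cv2.fitEllipse(c); disc.append((*V[i],e[0])); print('disc',i,e)
                     ~~~~^^^^^^
  File "meas.py", line 7, in blob
    return max(cs,key=cv2.contourArea)
ValueError: max() iterable argument is empty
```

```bash
sed -i 's/m=cv2.morphologyEx(m,cv2.MORPH_OPEN,np.ones((5,5)))/m=cv2.morphologyEx(m,cv2.MORPH_CLOSE,np.ones((21,21)))/; s/blob(m,25)/blob(m,31)/' meas.py; python3 meas.py
```

```text
fin 2 ((252.19232177734375, 239.53848266601562), (19.807729721069336, 40.59604263305664), 11.309932708740234) 702.0
fin 3 ((247.25674438476562, 163.45945739746094), (21.04306983947754, 46.5249137878418), 9.462322235107422) 880.0
fin 4 ((240.23861694335938, 43.894989013671875), (23.125883102416992, 57.182762145996094), 7.853313446044922) 1195.0
disc 2 ((276.8169860839844, 127.27904510498047), (66.79229736328125, 69.83842468261719), 159.97869873046875)
disc 3 ((273.7763366699219, 41.26670455932617), (70.38575744628906, 90.02630615234375), 175.53497314453125)
FIN [ 0.4491064  -0.0323477   0.06060648] DISC [0.46914505 0.05207121 0.04130038]
[array([ 0.44942889, -0.03173716]), array([ 0.44935991, -0.03206241]), array([ 0.44941623, -0.03253323])] [array([0.46775779, 0.05103969]), array([0.46780031, 0.05360259])]
bevel dir deg 77.72060008631978 0.08640893174529209
fence0 dir 87.426285 pt [0.58716124 0.19734073] n 115
fence1 dir 87.20298 pt [0.58463055 0.1449797 ] n 115
leg4 dir 87.17205 pt [ 0.5922273  -0.12801103] n 136
leg5 dir 87.12554 pt [ 0.58955044 -0.18496726] n 143
wing2 dir -2.4838402 pt [ 0.5363153  -0.04975439] n 95
(310, np.float64(235.3111842105263))
wing3 dir -2.5772684 pt [ 0.5344626  -0.04972329] n 95
(310, np.float64(171.14144736842107))
wing4 dir -2.6059945 pt [ 0.55188364 -0.05099808] n 95
(310, np.float64(73.59013157894739))
wing tip inner [ 0.49351552 -0.04829505  0.01479977]
```

```bash
cat >> h.py <<'E'
PH=np.radians(87.15); U=np.array([np.cos(PH),np.sin(PH),0]); N=np.array([-U[1],U[0],0])
C=np.array([.5961,-.0525,0])       # bracket corner
def sm(x,y,z): return C+x*U+y*N+np.array([0,0,z])
def st(tag):
    s=bot.read_state(); f=s['force']; r=s['eef_pos']-C
    print(tag,'t%.2f'%s['t'],'xy',np.round([r@U*1e3,r@N*1e3,s['eef_pos'][2]*1e3],2),'F u,n,z',np.round([f@U,f@N,f[2]],2),'w%.4f'%s['gripper_width'],'ff',np.round(s['finger_force'],1)); return s
E
python3 - <<'E'
from h import *
s,d=pickle.load(open('w1.pkl','rb'))[0]
F=on_plane(s,d,[420,97],.015)[0]; r=np.r_[F,0]-C; print('stop face',F,'in sample frame',r@U,r@N)
b=np.radians(77.7); p=[.4494,-.0320]
bot.movep([*p,.12],ori(b)); bot.gripper_to(.06)
print(bot.move_linear([*p,.031],velocity=.1,stop_force=6)); st('down')
bot.gripper_to(0.0,60); st('grip')
bot.move_linear([*p,.070],velocity=.08); st('lift')
bot.move_linear(sm(-.16,.025,.070),ori(PH),velocity=.12); st('over')
im=shot()[1]['img']; cv2.imwrite('pics/held.png',im[...,::-1])
E
```

```text
stop face [0.58372128 0.27399525] in sample frame 0.3254759289429087 0.02859720454094603
False
down t7.86 xy [ 13.15 146.89  31.53] F u,n,z [-0.63 -0.8  -0.2 ] w0.0596 ff 0.0
grip t8.60 xy [ 13.17 147.74  31.  ] F u,n,z [-0.35  0.98  1.  ] w0.0153 ff 60.0
lift t9.24 xy [ 13.19 147.81  69.84] F u,n,z [-0.19  0.81 -5.39] w0.0154 ff 60.0
over t11.16 xy [-159.39   25.37   69.93] F u,n,z [ 0.42 -0.43 -4.91] w0.0154 ff 60.0
```

View pics/held.png

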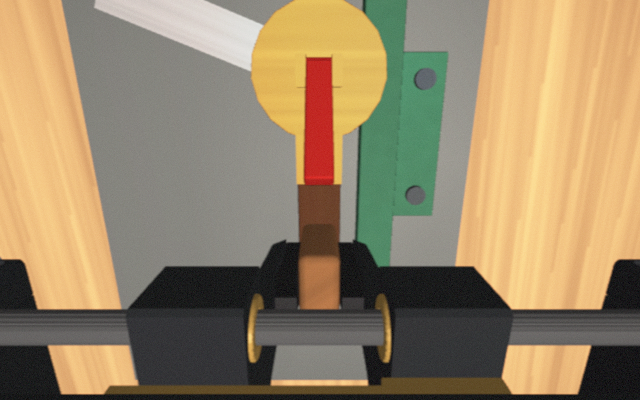

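The gauge is held straight and parallel to the leg, with the lever up at (318,120). Now lower it, press onto the leg, and slide.

```bash
python3 - <<'E'
from h import *
print(bot.move_linear(sm(-.16,.025,.0295),velocity=.05,stop_force=4)); s=st('bench')
z=s['eef_pos'][2]
print(bot.move_linear(sm(-.16,.002,z),velocity=.02,stop_force=5)); s=st('leg')
y=(s['eef_pos']-C)@N
print(bot.move_linear(sm(-.110,y,z),velocity=.04,stop_force=9)); st('slid')
E
```

```text
True
bench t11.93 xy [-159.86   25.84   31.05] F u,n,z [-0.48  1.15  4.06] w0.0156 ff 60.0
True
leg t12.28 xy [-159.84   25.75   31.05] F u,n,z [0.34 1.48 3.38] w0.0158 ff 60.0
False
slid t13.67 xy [-109.66   25.73   31.04] F u,n,z [-2.64 -0.56  5.07] w0.0154 ff 60.0
```

```bash
python3 - <<'E'
from h import *
s=st('a'); z=s['eef_pos'][2]+.0006
x0=(s['eef_pos']-C)@U
bot.move_linear(sm(x0,.0255,z),velocity=.02); bot.pause(.2); st('raised')
for k in range(3):
    hit=bot.move_linear(sm(x0,.002,z),velocity=.012,stop_force=6); s=st(f'leg {hit}')
    if (s['eef_pos']-C)@N<.018: break
E
```

```text
a t13.67 xy [-109.66   25.73   31.04] F u,n,z [-2.64 -0.56  5.07] w0.0154 ff 60.0
raised t14.12 xy [-109.17   26.     31.08] F u,n,z [ 0.11 -0.88  0.11] w0.0154 ff 60.0
leg True t15.36 xy [-109.69   11.25   31.08] F u,n,z [-0.34  0.47  5.16] w0.0156 ff 60.0
```

```bash
python3 - <<'E'
from h import *
s=st('a'); x0=(s['eef_pos']-C)@U
bot.pause(.2); st('b')
y=.0112
for k in range(5):
    y-=.0006
    hit=bot.move_linear(sm(x0,y,.0321),velocity=.01,stop_force=8); bot.pause(.1); s=st(f'y{y:.4f} {hit}')
    if hit or abs(s['force']@N)>5: break
E
```

```text
a t15.36 xy [-109.69   11.25   31.08] F u,n,z [-0.34  0.47  5.16] w0.0156 ff 60.0
b t15.56 xy [-109.71   11.3    31.08] F u,n,z [-0.75 -0.76  5.57] w0.0158 ff 60.0
y0.0106 True t16.00 xy [-109.66   11.24   31.11] F u,n,z [-0.68 -0.01  2.76] w0.0157 ff 60.0
```

```bash
python3 - <<'E'
from h import *
s=st('a'); x0=(s['eef_pos']-C)@U
bot.move_linear(sm(x0,.0112,.0316),velocity=.01); bot.pause(.1); st('z')
for y in np.arange(.0106,.0050,-.0007):
    bot.move_linear(sm(x0,y,.0316),velocity=.01); bot.pause(.05); s=st(f'y{y:.4f}')
    if s['force']@N>4.5: break
E
```

```text
a t16.00 xy [-109.66   11.24   31.11] F u,n,z [-0.68 -0.01  2.76] w0.0157 ff 60.0
z t16.35 xy [-109.57   11.49   31.18] F u,n,z [-0.44 -1.37 -1.87] w0.0153 ff 60.0
y0.0106 t16.65 xy [-109.56   11.34   31.17] F u,n,z [-0.09  1.2  -1.15] w0.0150 ff 60.0
y0.0099 t16.95 xy [-109.54   11.06   31.17] F u,n,z [-0.08  3.64  0.6 ] w0.0158 ff 60.0
y0.0092 t17.25 xy [-109.52   10.97   31.17] F u,n,z [-0.75  6.13  3.29] w0.0155 ff 60.0
```

```bash
python3 - <<'E'
from h import *
y=.0096; bot.move_linear(sm(-.099,y,.0316),velocity=.015,stop_force=12); s=st('slide')
x=-.099
for k in range(14):
    x+=.001
    bot.move_linear(sm(x,y,.0316),velocity=.015); bot.pause(.03); s=st(f'x{x:.3f}')
    if -s['force']@U>11: break
bot.pause(.3); st('hold'); cv2.imwrite('pics/home.png',shot()[1]['img'][...,::-1])
E
```

```text
slide t18.11 xy [-100.51   10.93   31.36] F u,n,z [-5.99  6.46  1.41] w0.0152 ff 60.0
x-0.098 t18.39 xy [-99.54  10.91  31.36] F u,n,z [-6.06  6.71  1.14] w0.0155 ff 60.0
x-0.097 t18.68 xy [-98.57  10.93  31.35] F u,n,z [-5.47  6.46  1.61] w0.0156 ff 60.0
x-0.096 t18.96 xy [-97.59  10.95  31.34] F u,n,z [-6.07  6.14  1.81] w0.0154 ff 60.0
x-0.095 t19.24 xy [-96.57  10.9   31.37] F u,n,z [-5.66  5.96  1.85] w0.0154 ff 60.0
x-0.094 t19.52 xy [-95.58  10.9   31.38] F u,n,z [-6.38  5.84  1.34] w0.0155 ff 60.0
x-0.093 t19.81 xy [-94.59  10.95  31.33] F u,n,z [-7.21  6.24  1.64] w0.0154 ff 60.0
x-0.092 t20.09 xy [-94.48  10.9   31.42] F u,n,z [-10.22   6.51   0.61] w0.0153 ff 60.0
x-0.091 t20.38 xy [-94.38  10.87  31.47] F u,n,z [-12.68   6.63   0.15] w0.0153 ff 60.0
hold t20.68 xy [-94.41  10.87  31.48] F u,n,z [-12.6    5.82  -0.  ] w0.0157 ff 60.0
```

View pics/home.png

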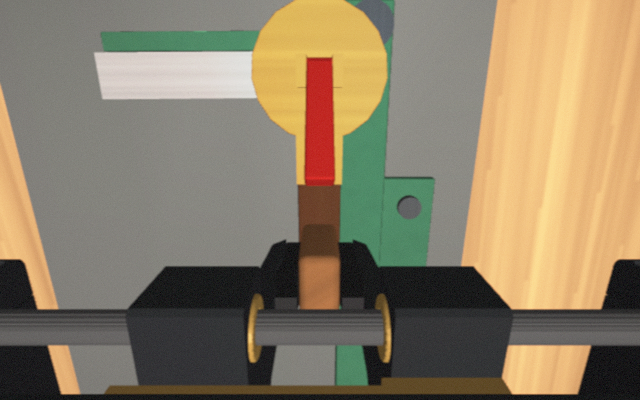

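Blade lies flush on the wing (white blade touching green at row 52) and stock is on the leg. Push a little firmer, release, press the lever.

```bash
python3 - <<'E'
from h import *
bot.move_linear(sm(-.0894,.0092,.0316),velocity=.015); bot.pause(.4); st('press')
bot.move_linear(sm(-.0925,.0100,.0316),velocity=.015); st('ease')
bot.gripper_to(.035); s=st('open')
p=sm(-.0945,.0109,0)
bot.move_linear([*p[:2],.10],velocity=.15); bot.gripper_to(0.0,20)
q=sm(-.053,.0109,0)
bot.move_linear([*q[:2],.10],velocity=.15)
bot.move_linear([*q[:2],.078],velocity=.05); st('above')
for z in (.060,.048,.042,.040,.039,.038,.037,.036):
    bot.move_linear([*q[:2],z],velocity=.04); s=st(f'z{z}')
    if s['force'][2]>14: break
bot.pause(.3); st('pressed')
bot.move_linear([*q[:2],.10],velocity=.1)
bot.move_linear([*p[:2],.12],velocity=.15)
cv2.imwrite('pics/lock.png',shot()[1]['img'][...,::-1])
E
```

```text
press t21.38 xy [-94.23  10.84  31.53] F u,n,z [-17.33   7.24   1.4 ] w0.0157 ff 60.0
ease t21.75 xy [-94.51  10.94  31.42] F u,n,z [-7.78  5.03 -0.2 ] w0.0153 ff 60.0
open t22.23 xy [-92.29   9.44  31.88] F u,n,z [-0.15  0.38 -0.86] w0.0352 ff 0.0
above t24.48 xy [-53.13  11.16  77.52] F u,n,z [-0.04 -0.48 -0.83] w0.0004 ff 0.0
z0.06 t25.08 xy [-55.1    8.75  61.99] F u,n,z [-4.95  0.46  7.18] w0.0002 ff 3.6
z0.048 t25.53 xy [-54.04   9.44  49.02] F u,n,z [-3.23 -0.4   4.43] w0.0005 ff 2.4
z0.042 t25.83 xy [-53.22  10.25  42.4 ] F u,n,z [-2.89 -1.46  3.88] w0.0003 ff 2.1
z0.04 t26.08 xy [-53.44   9.71  41.11] F u,n,z [-3.89  0.07  6.33] w0.0006 ff 3.4
z0.039 t26.33 xy [-53.66   9.29  40.95] F u,n,z [-3.78  0.08  9.67] w0.0003 ff 5.3
z0.038 t26.58 xy [-53.81   9.03  40.71] F u,n,z [-4.15  1.25 14.66] w0.0004 ff 7.4
pressed t26.88 xy [-53.81   9.01  40.76] F u,n,z [-4.76  0.97 14.1 ] w0.0008 ff 7.3
```

View pics/lock.png

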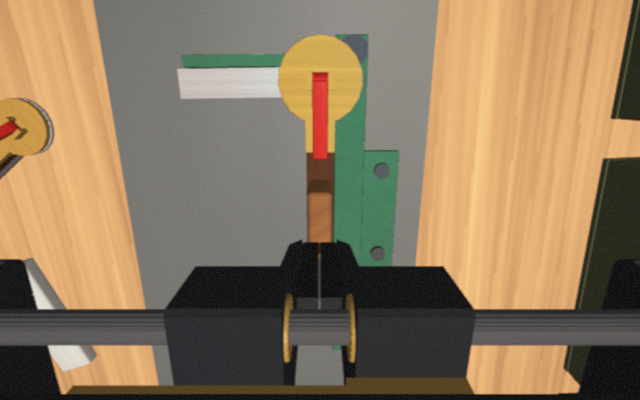

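Lever flat (red, 72–158 rows) and blade still flush on the wing. Regrip, carry it over to the fence.

```bash
python3 - <<'E'
from h import *
p=sm(-.0945,.0109,0)
bot.gripper_to(.035)
bot.move_linear([*p[:2],.0312],velocity=.1,stop_force=8); st('down')
bot.gripper_to(0,60); s=st('grip'); z0=s['eef_pos'][2]
e=s['eef_pos']
bot.move_linear(e+[0,0,.045],velocity=.08)
bot.move_linear(sm(.126,.046,z0+.045),velocity=.12); st('over')
bot.move_linear(sm(.126,.046,z0+.001),velocity=.06,stop_force=5); s=st('low')
bot.move_linear(sm(.126,.046,z0+.0004),velocity=.01); bot.pause(.1); st('bench')
V=shot(); pickle.dump(V,open('f.pkl','wb')); cv2.imwrite('pics/fence.png',V[1]['img'][...,::-1])
E
```

```text
down t29.87 xy [-94.66  10.19  31.9 ] F u,n,z [0.32 0.22 0.04] w0.0350 ff 0.0
grip t30.29 xy [-94.61  11.01  31.89] F u,n,z [0.46 3.62 5.66] w0.0153 ff 60.0
over t33.02 xy [125.46  45.87  76.86] F u,n,z [-0.62 -0.4  -4.91] w0.0155 ff 60.0
low t33.75 xy [125.63  47.41  31.88] F u,n,z [0.22 0.98 6.05] w0.0160 ff 60.0
bench t34.41 xy [125.81  46.69  31.98] F u,n,z [-0.62  3.01  3.69] w0.0155 ff 60.0
```

View pics/fence.png

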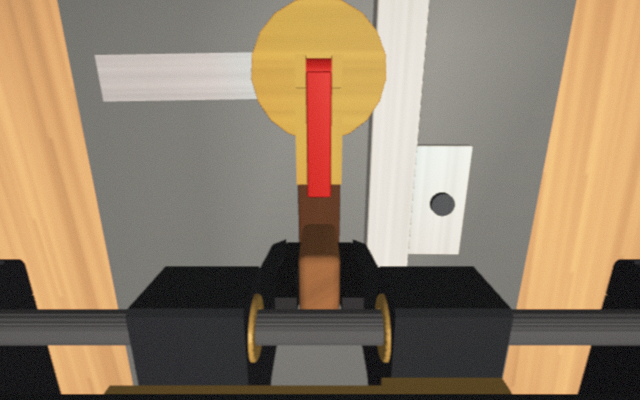

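The gauge is locked and sitting about 15 mm off the fence leg, blade clear of the arm. Press it onto the leg, then slide home.

```bash
python3 - <<'E'
from h import *
z=.0325
bot.move_linear(sm(.126,.0355,z),velocity=.02); st('near')
for y in np.arange(.0345,.026,-.0008):
    bot.move_linear(sm(.126,y,z),velocity=.012); s=st(f'y{y:.4f}')
    if s['force']@N>5: break
if s['force']@N>5:
    bot.move_linear(sm(.215,y,z),velocity=.035,stop_force=14); s=st('slide')
E
```

```text
near t35.13 xy [126.    35.25  32.23] F u,n,z [ 0.39 -0.37 -4.19] w0.0154 ff 60.0
y0.0345 t35.38 xy [125.95  34.63  32.32] F u,n,z [-1.03  1.01 -4.84] w0.0154 ff 60.0
y0.0337 t35.63 xy [125.99  33.7   32.5 ] F u,n,z [ 0.11 -0.76 -4.17] w0.0153 ff 60.0
y0.0329 t35.88 xy [126.01  32.82  32.54] F u,n,z [ 0.74  0.11 -3.8 ] w0.0155 ff 60.0
y0.0321 t36.13 xy [126.    32.1   32.47] F u,n,z [ 0.49  0.74 -3.67] w0.0159 ff 60.0
y0.0313 t36.38 xy [125.97  31.98  32.34] F u,n,z [ 1.04  2.71 -1.83] w0.0155 ff 60.0
y0.0305 t36.63 xy [125.94  31.93  32.26] F u,n,z [0.16 5.45 0.09] w0.0157 ff 60.0
slide t39.33 xy [213.27  31.97  32.34] F u,n,z [-5.36  6.22  2.11] w0.0157 ff 60.0
```

```bash
python3 - <<'E'
from h import *
z=.0322; y=.0307; x=.215
bot.move_linear(sm(.225,y,z),velocity=.03,stop_force=10); st('225'); x=.225
for k in range(25):
    x+=.001
    bot.move_linear(sm(x,y,z),velocity=.015); s=bot.read_state()
    if -s['force']@U>15: break
st(f'x{x:.3f}'); bot.pause(.4); st('hold')
cv2.imwrite('pics/fhome.png',shot()[1]['img'][...,::-1])
E
```

```text
225 t39.81 xy [223.65  32.04  32.23] F u,n,z [-5.3   4.77  2.13] w0.0155 ff 60.0
x0.238 t43.06 xy [233.46  32.02  32.35] F u,n,z [-15.75   4.92   5.11] w0.0154 ff 60.0
hold t43.46 xy [233.46  32.01  32.35] F u,n,z [-16.53   4.89   5.88] w0.0159 ff 60.0
```

View pics/fhome.png

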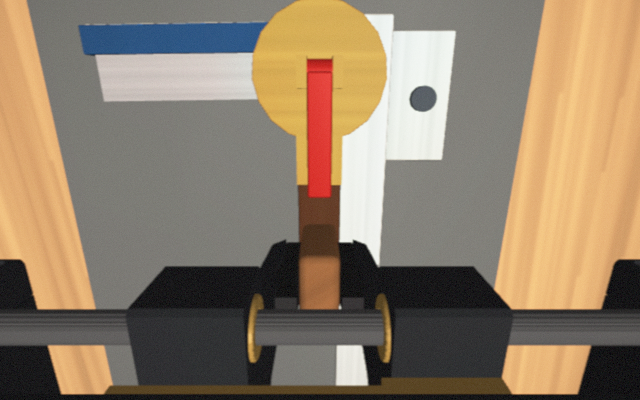

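Blue arm lies flush on the blade (row 53) and the gauge is stopped hard at 16 N. Ease off, let go, withdraw, check.

```bash
python3 - <<'E'
from h import *
z=.0322
bot.move_linear(sm(.2387,.0305,z),velocity=.015); bot.pause(.3); st('press')
bot.move_linear(sm(.2355,.0311,z),velocity=.015); st('ease')
bot.gripper_to(.035); st('open')
p=sm(.2335,.032,0)
bot.move_linear([*p[:2],.13],velocity=.12); bot.pause(.3); st('up')
V=shot(); d=V[1]['img']; cv2.imwrite('pics/end.png',d[...,::-1])
h=cv2.cvtColor(d,cv2.COLOR_RGB2HSV)
m=cv2.inRange(h,(100,120,60),(125,255,255)); m[:, :150]=0; m[262:]=0
cols=[c for c in range(180,300) if m[:,c].any()]
P=on_plane(*V,[(c,np.flatnonzero(m[:,c])[-1]+.5) for c in cols],.016)
k=np.polyfit(P[:,0],P[:,1],1)[0]; print('arm dir',np.degrees(np.arctan(k)),'wing -2.55',len(cols))
E
```

```text
press t44.06 xy [233.47  31.98  32.36] F u,n,z [-18.07   6.49   6.41] w0.0157 ff 60.0
ease t44.42 xy [233.36  32.05  32.33] F u,n,z [-7.03  5.04  2.55] w0.0153 ff 60.0
open t44.90 xy [235.87  30.49  32.61] F u,n,z [-0.22  0.31 -0.26] w0.0351 ff 0.0
up t46.17 xy [233.39  32.4  129.22] F u,n,z [1.08 0.36 0.31] w0.0348 ff 0.0
arm dir 0.36674792752433366 wing -2.55 111
```

View pics/end.png

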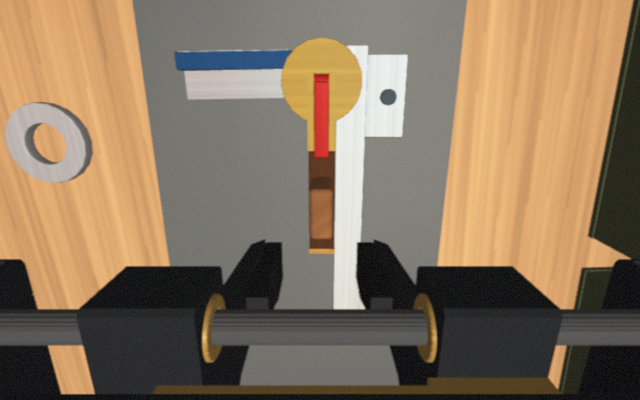

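The gauge is free, with arm and blade parallel by eye, but the numeric edge reads 2.9° off. I'll compare arm/blade/leg edges relative to each other in this and the lock picture.

```bash
python3 - <<'E'
from h import *
s=bot.read_state(); V=bot.snapshot('wrist'); print(np.degrees(Ro.from_rotvec(s['ee_rot']).as_matrix()[:2,0]@[0,0]), s['ee_rot'], ori(PH))
def edge(h,m,cols,z,zt,top=False):
    ss=dict(s); ss['eef_pos']=np.r_[s['eef_pos'][:2],zt]
    px=[(c,np.flatnonzero(m[:150,c])[0 if top else -1]+(-.5 if top else .5)) for c in cols if m[:150,c].any()]
    P=on_plane(ss,V,px,z).astype(np.float32); l=cv2.fitLine(P,cv2.DIST_HUBER,0,.01,.01).ravel(); return round(float(np.degrees(np.arctan(l[1]/l[0]))),2),len(px),px[0],px[-1]
def leg(h,m,rows,zt):
    ss=dict(s); ss['eef_pos']=np.r_[s['eef_pos'][:2],zt]
    px=[(np.flatnonzero(m[r])[-1]+.5,r) for r in rows]
    return px
for f,zt,lo,hi in(('lock',.12,(60,80,75),(85,170,255)),('end',.13,(100,120,40),(125,255,255))):
    h=cv2.cvtColor(cv2.imread(f'pics/{f}.png'),cv2.COLOR_BGR2HSV)
    m=cv2.inRange(h,lo,hi); b=cv2.inRange(h,(0,0,150),(180,40,255)); m[:,310:]=0
    c=range(192,275)
    print(f,'face',edge(h,m,c,.016,zt),'faceouter',edge(h,m,c,.016,zt,True),'blade outer',edge(h,b,c,.013,zt,True),'blade inner',edge(h,b,c,.013,zt))
    print([tuple(h[y,230]) for y in range(46,74,2)])
E
```

```text
0.0 [-2.26361586 -2.15660745  0.02212599] [2.2759981  2.16551081 0.        ]
lock face (-2.84, 83, (192, np.float64(66.5)), (274, np.float64(65.5))) faceouter (-2.54, 83, (192, np.float64(54.5)), (274, np.float64(53.5))) blade outer (-2.36, 83, (192, np.float64(68.5)), (274, np.float64(67.5))) blade inner (-1.81, 83, (192, np.float64(98.5)), (274, np.float64(97.5)))
[(np.uint8(18), np.uint8(10), np.uint8(132)), (np.uint8(36), np.uint8(10), np.uint8(130)), (np.uint8(25), np.uint8(12), np.uint8(131)), (np.uint8(25), np.uint8(12), np.uint8(129)), (np.uint8(67), np.uint8(59), np.uint8(130)), (np.uint8(71), np.uint8(109), np.uint8(126)), (np.uint8(71), np.uint8(108), np.uint8(128)), (np.uint8(72), np.uint8(107), np.uint8(129)), (np.uint8(74), np.uint8(103), np.uint8(126)), (np.uint8(73), np.uint8(108), np.uint8(128)), (np.uint8(71), np.uint8(99), np.uint8(88)), (np.uint8(8), np.uint8(14), np.uint8(195)), (np.uint8(14), np.uint8(14), np.uint8(203)), (np.uint8(13), np.uint8(15), np.uint8(207))]
end face (-1.86, 83, (192, np.float64(69.5)), (274, np.float64(67.5))) faceouter (-2.53, 83, (192, np.float64(52.5)), (274, np.float64(51.5))) blade outer (12.55, 83, (192, np.float64(70.5)), (274, np.float64(48.5))) blade inner (-2.74, 83, (192, np.float64(99.5)), (274, np.float64(97.5)))
[(np.uint8(30), np.uint8(14), np.uint8(124)), (np.uint8(34), np.uint8(16), np.uint8(125)), (np.uint8(8), np.uint8(6), np.uint8(158)), (np.uint8(106), np.uint8(168), np.uint8(129)), (np.uint8(105), np.uint8(170), np.uint8(126)), (np.uint8(105), np.uint8(169), np.uint8(127)), (np.uint8(106), np.uint8(159), np.uint8(127)), (np.uint8(107), np.uint8(179), np.uint8(127)), (np.uint8(105), np.uint8(175), np.uint8(125)), (np.uint8(106), np.uint8(167), np.uint8(127)), (np.uint8(106), np.uint8(174), np.uint8(126)), (np.uint8(107), np.uint8(170), np.uint8(108)), (np.uint8(15), np.uint8(22), np.uint8(187)), (np.uint8(8), np.uint8(14), np.uint8(200))]
```

With the arm's end left out, the outer edges agree: arm −2.53°, wing −2.54°. Handing in.

```bash
python3 -c "
from plant import bot
print(bot.close_job())"
```

```text
the job is handed in; nothing more can be done
None
```

I locked the gauge at the bracket's angle and left it lying home in the fence, with the gripper clear. The arm and wing outer edges agree to within measurement error (−2.53° and −2.54°), peak push was about 18 N, and I handed in at about 46 s; no verdict came back.

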